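Set the UV lamp to half and hold the mould over its window

ROBOT

A 6-joint arm with a two-finger parallel gripper is mounted at the origin on a cart in front of the work surface, level with it; the furniture and walls round the work are solid. World frame = base frame: x ahead of the robot, y to its left, z up, the work surface at z = 0. Lengths are in m, angles in rad, forces in N, time in s.
With the tool pointing down it reaches from about 0.35 to 0.85 m from the base axis. Payload 8.1 kg.
Tool frame: the origin (TCP) lies on the centre line of the jaws, within the pads' length; the fingertips stand 17 mm ahead of it and the grasp point (between the pads) lies 2 mm behind it; z points along the fingers, y is the line along which they close (so a half turn about z gives the same grasp; the last joint's range is limited). The gripper opens to 93 mm and grips with 3 to 60 N. Pads are 15 mm wide; open, the fingers measure 128 mm over their backs; the gripper's body (75 mm by 188 mm) begins 65 mm behind the grasp point.
Start: joints at [-0.085, 0.13, 1.488, -0, 1.523, -0.085], TCP at [0.6, 0, 0.236] pointing down, gripper open.
Joint ranges: [-2.96, 2.96], [-0.89, 2.26], [0.02, 2.5], [-1.34, 4.48], [0, 2.73], [-2.66, 2.66]. Speed limits (rad/s): [2.39, 2.39, 2.79, 3.14, 3.14, 3.14].

INTERFACE

Orientations are given as a rotation vector (axis times angle).
In Python, from plant import robot, optics, close_job, models gives the robot as it stands.
- The arm moves only by the shell command python3 -m inch 'ROWS' [OPENING] [FORCE]. ROWS is a JSON object of lists of equal length, an entry for each row: "travel": the shift along the tool's x, y, z in m, a list of three; "spin": the turn about the tool's z in rad. In form: {"travel": [[x, y, z], ...], "spin": [spin, ...]}. A call has 1 to 10 rows; each row is the pose to reach, as a shift and turn from the pose commanded when the call began, along the tool's axes at that moment; what a row does not reach only later rows make up. A row lasts 1/12 s, in which the tool goes at most 41.7 mm and 7.16 degrees, less where a joint would pass 70% of its speed; a pose out of reach is approached as far as the arm can. A call with a gripper value outside its range is refused whole. OPENING is the closure, from 0 (fully open) to 1 (shut), set as the call begins (- or left out, the last holds). The fingers move at their own pace and stop on an object; FORCE is the grip in N (left out, the last holds). Time passes only in rows, so rows that repeat a pose let the fingers close. It gives the time, the measured TCP pose, the force, the opening and the grip force at its end, in the units of the state.
- robot.read_state(): the state, without advancing time (a new reading comes with each control period).
- optics.read_camera(name): name is "scene" or "side" or "wrist"; returns (picture, depth): 384x512x3 uint8, red, green, blue; 384x512 float32, m along the optical axis (not along the pixel's ray), 0 where there is no reading.
- optics.camera_info(name): a dict with "camera_matrix" (3x3 intrinsics, pixels), "dist" ([k1, k2, p1, p2, k3] as OpenCV has them; the pictures are not rectified), "view" (4x4, takes a point from world to camera coordinates). Camera axes: x right, y down, z forward; pixel columns grow to the right and rows downward; lengths in m; the calibration is good to about 2 mm. A picture is of the moment at which its call begins: read the wrist's pose just before it. camera_info takes no time and is no camera call; for the wrist camera it gives the pose at the moment of the call.
- close_job(): hands the job in; it is judged then, once.
Trained networks look in the newest picture that a camera, given by its name, has taken for a name from the list of things; names that differ only in an ending like _2 or _b are one class to them, and where a whole thing is asked for, a point or a joint stands for the part that bears it (a point fixed in the world has none). Each returns a list of dicts, best first, with "p" (0 to 1); they miss things now and then, are a little off and sometimes report something else, mostly with a low value. They report only what shows in the picture. A call takes as long as a camera call. They do not tell look-alikes from the thing itself.
- models.look_for(camera, name): "centre" ([x, y, z] in m, in world coordinates, good to about 4 mm: the middle of the surface that is visible of it).
- models.masks_of(camera, name): "region" (384x512 bool, what is visible of it).
The state is a dict: "t": time; "q": joint angles; "dq": joint speeds; "joint_torque": joint torques, N m; "tool_pos": TCP position; "orientation": TCP orientation; "force": force on the tool from outside, world axes, zero at the start; "wrist_torque": the same for the moment, N m; "opening": finger opening in m; "gripper_force": force on a finger pad.
Only numpy, scipy, OpenCV 4.12 (cv2) and the standard library are available. Lean on these libraries where they do the work, as an engineer would, in place of code of your own. Each camera call takes 0.05 s, during which the arm holds its last target. There are 200 camera calls.

TASK

The small silicone mould has a resin patch on its underside that must be cured. First set the dimmer lever of the UV lamp to half power, standing straight up. Then lift the mould off the wooden board, carry it high over the lamp's side shields without disturbing the bottle, the jar or the cup, and finish holding it still in the gripper about 15 mm above the lamp's window, level, centred and square with it (long side along long side); the mould must never touch the lamp, and the program ends with it still held there.

Things in the scene. Friction and masses are not known exactly. Their poses are not given: they have to be found in the camera images.
- uv_lamp: Low grey UV lamp housing, fixed to the worktop, 270 (its x) x 190 (its y) x 30 mm high. Origin: centre of its underside; x points from the lever end to the window end, roughly away from the robot. It stands left or right of the bystanders. On its top: the window, 65 mm from the origin along +x, and the dimmer lever, 85 mm along -x.
- shield_left (a point): Middle of the top edge of the lamp's left (its +y) amber upright side shield, 83 mm to +y of the window's centre. The shield is 116 mm long along the lamp's x, up to 10 mm thick, its top 91 mm above the worktop.
- shield_right (a point): The same for the right shield, 83 mm to -y of the window's centre. The two other sides of the window (lamp's -x and +x) are open.
- window (a point): Centre of the surface of the lamp's window: a dark level pane 48 (x) x 62 mm (y, its long side, towards the shields) with small pale dots, 32 mm above the worktop, in an aluminium frame that stands 1 mm higher. Axes as the lamp's.
- dimmer (a joint): Angle of the dimmer lever (rad), -0.75 to 0.75. 0: straight up, half power (the long middle tick); positive: leaning to the lamp's +y side (the robot's left). It starts leaning to +y. It stays where it is left; about 1.3 N at the grip moves it.
- lever_grip (a point): Centre of the lever's crossbar, the place to pinch or push: a black round bar, 16 mm thick and 36 mm long, lying along the lamp's x axis (also the hinge axis), 62 mm from the hinge; the hinge line is 30 mm above the worktop, straight over the lamp's centre line.
- mould: Small pink silicone mould, a solid rounded block 44 (x) x 57 (y) x 27 mm high, 50 to 100 g, lying flat on the board. Origin: centre of its underside; z up. Grip it across its 44 mm width.
- board: Stained wooden mixing board, 135 (x) x 165 (y) x 9 mm, fixed flat on the worktop; origin: centre of its underside. The mould lies near its middle. (Beside all this, a fixed upright steel rack post, 24 mm thick and over 1 m high, stands at the worktop's near right corner, x 0.26, y -0.43: draw the arm in before swinging past it.)
- bottle: Bystander: dark dropper bottle, 42 mm across, 118 mm high, upright, between board and lamp. Origin: centre of its underside.
- jar: Bystander: round jar with a screw lid, 61 mm across, 64 mm high, between board and lamp. Origin: centre of its underside.
- cup: Bystander: open mixing cup, 80 mm across, 77 mm high, behind the bottle and the jar. Origin: centre of its underside.
There are look-alikes about, which are no part of the job. Of the things like the mould, leave any that is white; of the rest the smaller one is meant.

How it is judged:
By the outcome, as a careful person would: the job done as asked, in the order asked, and still so for the second after the job is handed in, while the arm keeps its last pose, push and grip.
It also fails if it takes over 58 s, if anything falls off the work surface, if the arm or the gripper's body presses on something with over 40 N, if the wrist force passes 120 N, or if a joint passes its speed limit or range.

## Working session

There is one attempt and no reset: what is moved stays moved. The work goes in short steps, Python scripts to look and compute and a shell command to move; the robot and the scene stay as the last step left them, time stands still between calls to the robot, and variables do not carry over. Pictures are saved under pics/ and viewed, at most 10 in all, crops included, and the job is handed in when it is done.

```bash
mkdir -p pics; cat > h.py <<'E'
import numpy as np, cv2
from plant import robot, optics, models
def grab(n):
    i=optics.camera_info(n); im,d=optics.read_camera(n); return im,d,i
def cloud(d,i):
    K=np.array(i["camera_matrix"]);D=np.array(i["dist"],float)
    v,u=np.mgrid[0:384,0:512]
    p=cv2.undistortPoints(np.stack([u,v],-1).reshape(-1,1,2).astype(np.float64),K,D).reshape(384,512,2)
    P=np.dstack([p*d[...,None],d]); T=np.linalg.inv(np.array(i["view"]))
    W=P@T[:3,:3].T+T[:3,3]; W[d<=0]=np.nan; return W
def save(n,im): cv2.imwrite(n,cv2.cvtColor(im,cv2.COLOR_RGB2BGR))
E
python3 - <<'E'
from h import *
s=robot.read_state();print({k:np.round(v,3).tolist() for k,v in s.items()})
ims=[]
for c in ["scene","side"]:
    im,d,i=grab(c); np.savez("/tmp/%s.npz"%c,im=im,d=d,W=cloud(d,i)); save("pics/%s.png"%c,im)
    print(c,np.round(np.linalg.inv(i["view"])[:3,3],2))
    for n in ["uv_lamp","window","lever_grip","mould","board","bottle","jar","cup","shield_left","shield_right"]:
        print(n,[(round(r["p"],2),np.round(r["centre"],3).tolist()) for r in models.look_for(c,n)])
E
```

```text
{'t': 0.0, 'q': [-0.085, 0.131, 1.489, -0.0, 1.523, -0.085], 'dq': [0.0, -0.0, -0.0, -0.001, 0.0, -0.001], 'joint_torque': [-0.002, -55.985, -49.176, 0.077, 0.036, -0.0], 'tool_pos': [0.599, 0.0, 0.235], 'orientation': [-2.22, -2.22, 0.002], 'force': [-0.398, 0.071, -0.795], 'wrist_torque': [-0.024, 0.004, 0.062], 'gripper_force': 0.0, 'opening': 0.093}
scene [0.19 0.52 0.82]
uv_lamp [(0.94, [0.528, -0.114, 0.033])]
window [(0.88, [0.527, -0.117, 0.026])]
lever_grip []
mould [(0.9, [0.348, 0.316, 0.032]), (0.7, [0.495, 0.316, 0.035])]
board [(0.61, [0.506, 0.299, 0.012])]
bottle [(0.93, [0.474, 0.075, 0.056])]
jar [(0.57, [0.579, 0.087, 0.06])]
cup [(0.91, [0.711, 0.054, 0.032])]
shield_left [(0.69, [0.524, -0.116, 0.027])]
shield_right [(0.84, [0.529, -0.115, 0.033])]
side [ 0.11 -0.62  0.49]
uv_lamp [(0.71, [0.536, -0.155, 0.032]), (0.43, [0.492, 0.273, 0.01])]
window [(0.79, [0.533, -0.155, 0.027])]
lever_grip [(0.68, [0.44, -0.111, 0.085]), (0.51, [0.537, -0.157, 0.032])]
mould [(0.75, [0.346, 0.294, 0.027]), (0.67, [0.488, 0.302, 0.029]), (0.63, [0.644, 0.33, 0.024])]
board [(0.63, [0.491, 0.27, 0.011])]
bottle [(0.91, [0.474, 0.056, 0.053])]
jar [(0.87, [0.571, 0.074, 0.052])]
cup [(0.67, [0.714, 0.02, 0.033])]
shield_left [(0.74, [0.534, -0.156, 0.03])]
shield_right [(0.96, [0.535, -0.155, 0.033])]
```

View pics/scene.png

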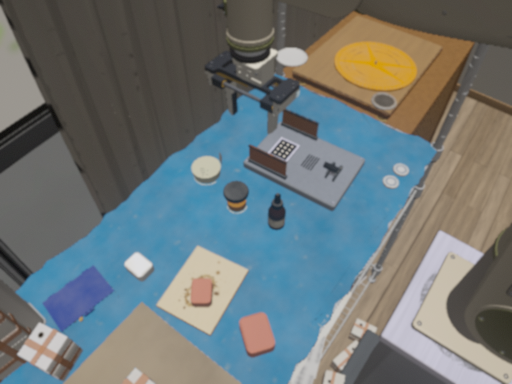

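View pics/side.png

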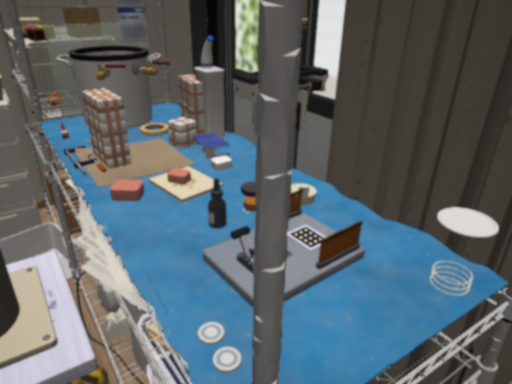

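The scene picture shows three mould-like things: a small pink block on the board (202,291), a larger pink block off the board (257,333) and a white block (138,265). By the description I want the one at (202,291). The lamp is at about (305,162), with the lever at (332,170) and the window at (284,150). In the side picture the lever is at (240,233), leaning left.

```bash
cat >> h.py <<'E'
def rect(W,m):
    p=W[m][:,:2].astype(np.float32); p=p[np.isfinite(p).all(1)]
    (c,s,a)=cv2.minAreaRect((p*1000)); return np.round(c,1),np.round(s,1),round(a,1),len(p)
E
python3 - <<'E'
from h import *
o=[]
for c in ["scene","side"]:
    z=np.load("/tmp/%s.npz"%c); W=z["W"]; im=z["im"].astype(int); Z=W[...,2]
    near=lambda x,y,r:(np.hypot(W[...,0]-x,W[...,1]-y)<r)
    print(c,"table z",np.nanmedian(Z[near(.4,.15,.05)]),"lamp z",np.nanmedian(Z[near(.5,-.1,.02)]))
    pink=(im[...,0]-im[...,2]>40)&(im[...,0]-im[...,1]>30)
    for x,y in[(.495,.312),(.348,.305)]:
        m=near(x,y,.06)&pink&(Z>.02)
        zt=np.nanpercentile(Z[m],90); mt=m&(Z>zt-.006)
        print(" pink z",zt,rect(W,m),"top",rect(W,mt))
    L=near(.53,-.12,.2)&(Z>.024)&(Z<.037); L=cv2.morphologyEx(L.astype(np.uint8),cv2.MORPH_OPEN,np.ones((3,3)))>0
    print(" lamp top",rect(W,L))
    S=near(.6,-.12,.15)&(Z>.05)&(Z<.1)
    n,l=cv2.connectedComponents(S.astype(np.uint8))
    for k in range(1,n):
        m=l==k
        if m.sum()>15: print("  high",np.round(np.nanmean(W[m],0),3),np.round(np.nanmax(Z[m]),3),rect(W,m))
    for nme,x,y in[("bottle",.474,.065),("jar",.575,.08),("cup",.712,.04)]:
        m=near(x,y,.05)&(Z>.03); print(" ",nme,np.nanmax(Z[m]),rect(W,m))
    m=near(.44,-.11,.06)&(Z>.045); print(" lever",np.round(np.nanmean(W[m],0),3),np.nanmax(Z[m]),rect(W,m),rect(W,m&(Z>.072)))
a=cv2.imread("pics/scene.png");b=cv2.imread("pics/side.png")
A=cv2.resize(a[230:370,110:300],(0,0),fx=2.6,fy=2.6);B=cv2.resize(a[90:215,200:390],(0,0),fx=2.6,fy=2.6);
C=np.vstack([A[:300],B[:300]]); cv2.imwrite("pics/crop1.png",C)
E
```

```text
scene table z 0.00022725933456441139 lamp z 0.029998319817487462
 pink z 0.0376699061979495 (array([496.5, 313.7]), array([41.8, 56.6]), 38.5, 527) top (array([496.7, 313.9]), array([41.4, 56.2]), 37.2, 474)
 pink z 0.03735390133998073 (array([350.8, 314.6]), array([55.8, 72.9]), 54.1, 1041) top (array([350.9, 314.5]), array([55.8, 72.5]), 54.1, 992)
 lamp top (array([ 524.3, -126.5]), array([271.2, 191.1]), 3.6, 4536)
  high [ 0.592 -0.206  0.073] 0.095 (array([ 594.3, -205.6]), array([111.4,  11.6]), 1.9, 460)
  high [ 0.583 -0.039  0.073] 0.094 (array([584.4, -40.3]), array([111.8,   9.1]), 3.5, 474)
  bottle 0.5766217751626249 (array([477.2,  67.5]), array([41.1, 97.5]), 54.9, 746)
  jar 0.5156858914876011 (array([589.4,  70.9]), array([61.6, 80.6]), 1.9, 1682)
  cup 0.3474285132406569 (array([708.9,  41.1]), array([97. , 80.3]), 54.1, 721)
 lever [ 0.436 -0.108  0.076] 0.09345497268008318 (array([ 435.4, -121.9]), array([63.9, 35.9]), 86.3, 152) (array([436.7, -99.4]), array([19.1, 35.9]), 85.0, 101)
side table z 0.002597113206312618 lamp z nan
 pink z 0.038919396571384324 (arra
[... 207 characters left out ...]
350.9, 310.6]), array([56.7, 72.1]), 54.1, 299)
 lamp top (array([520.2, -76.3]), array([270.3, 292.9]), 4.2, 4450)
  high [ 0.622 -0.039  0.073] 0.094 (array([622. , -38.4]), array([35.9,  8.1]), 8.9, 191)
  high [ 0.591 -0.207  0.074] 0.094 (array([ 594.7, -205.4]), array([111.7,   7.8]), 3.8, 789)
  high [ 0.453 -0.104  0.088] 0.093 (array([ 454. , -102.8]), array([10.3,  5.5]), 83.1, 17)
  bottle 0.34714952662862975 (array([486.8,  52.7]), array([28.8, 63.5]), 59.0, 527)
  jar 0.06725351364654564 (array([577.9,  86.8]), array([59.7, 31.6]), 56.3, 195)
  cup 0.34743076408299817 (array([714.1,  38.3]), array([99.7, 61.4]), 50.4, 280)
 lever [ 0.435 -0.117  0.07 ] 0.09335259668149964 (array([ 435.9, -125.1]), array([58.5, 37.4]), 84.8, 401) (array([ 437.7, -105.6]), array([19.3, 37.4]), 84.8, 191)
  return np.nanmean(a, axis, out=out, keepdims=keepdims)
```

View pics/crop1.png

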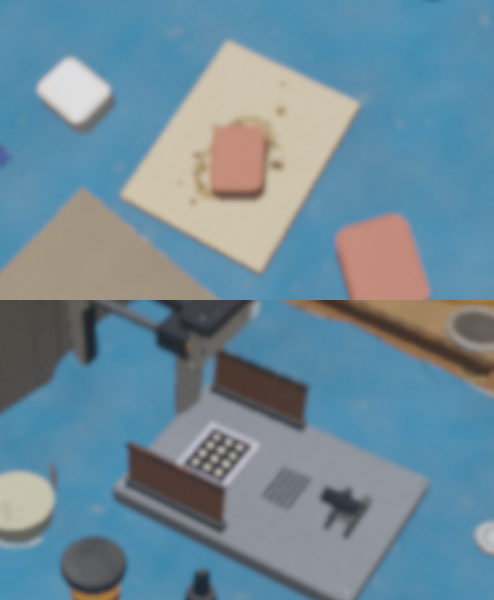

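The crop confirms the choice: the small pink block on the board, crop (238,158), is the mould. The larger pink one at (385,260) and the white one at (75,92) stay. I'm moving over the lever first.

```bash
python3 -m inch '{"travel":[[-0.03,-0.035,0],[-0.06,-0.07,0],[-0.09,-0.105,0],[-0.12,-0.14,0],[-0.132,-0.159,0],[-0.132,-0.159,0],[-0.132,-0.159,0],[-0.132,-0.159,0],[-0.132,-0.159,0],[-0.132,-0.159,0]],"spin":[-0.12,-0.24,-0.36,-0.48,-0.6,-0.72,-0.84,-0.96,-1.08,-1.2]}' 0
python3 -m inch '{"travel":[[0,0,0],[0,0,0],[0,0,0],[0,0,0],[0,0,0],[0,0,0]],"spin":[-0.12,-0.24,-0.36,-0.432,-0.432,-0.432]}'
python3 - <<'E'
from h import *
s=robot.read_state();print(s["t"],s["tool_pos"],s["orientation"])
im,d,i=grab("wrist"); W=cloud(d,i); np.savez("/tmp/w1.npz",im=im,d=d,W=W); save("pics/w1.png",im)
print(np.round(np.linalg.inv(i["view"])[:3],3))
Z=W[...,2]
print("lamp med z",np.nanmedian(Z[(np.abs(W[...,0]-.5)<.01)&(np.abs(W[...,1]+.12)<.03)]))
m=(np.abs(W[...,0]-.44)<.04)&(np.abs(W[...,1]+.11)<.05)&(Z>.05)&(Z<.11)
print(rect(W,m),rect(W,m&(Z>.08)),np.nanmax(Z[m]))
L=(np.abs(W[...,0]-.52)<.2)&(np.abs(W[...,1]+.12)<.15)&(Z>.024)&(Z<.037);print(rect(W,L))
E
```

```text
t: 1.93
tool_pos: [0.4409, -0.1321, 0.2359]
orientation: [0.571, 3.089, -0.0]
force: [0.5, 0.6, -0.9]
opening: 0.0931
gripper_force: 0.0
t: 2.43
tool_pos: [0.441, -0.132, 0.2357]
orientation: [-0.092, 3.14, -0.0]
force: [-0.2, -0.2, 0.0]
opening: 0.0928
gripper_force: 0.0
2.4333 [ 0.44102126 -0.13196988  0.23572948] [-9.19663432e-02  3.14005846e+00 -8.55499038e-05]
[[-0.058  0.963  0.262  0.367]
 [ 0.998  0.057  0.014 -0.136]
 [-0.001  0.262 -0.965  0.385]]
lamp med z 0.030509549881569065
(array([ 439.3, -123.7]), array([35.7, 58.6]), 5.7, 895) (array([ 437.1, -102.1]), array([35.5, 15.7]), 4.4, 482) 0.09324910662523117
(array([ 539.6, -100.8]), array([303.6, 242.9]), 3.6, 19362)
```

View pics/w1.png

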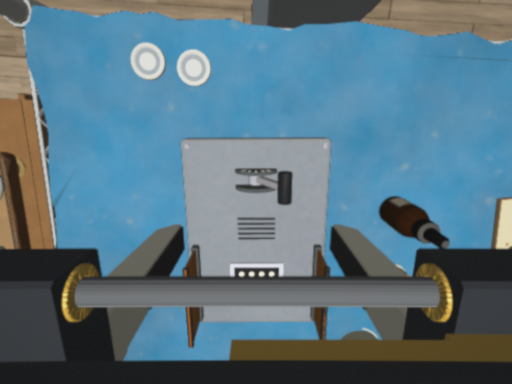

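The wrist picture shows the lamp's near end at columns 182-331, the lever bar at (285,188) leaning to +y, and the window at (256,272). I'll refine the lamp's centre line.

```bash
python3 - <<'E'
from h import *
for f in ["w1","scene"]:
    W=np.load("/tmp/%s.npz"%f)["W"]; Z=W[...,2]
    a=np.radians(3.6); u=np.array([np.cos(a),np.sin(a)]); v=np.array([-u[1],u[0]])
    U=(W[...,:2]-[.524,-.1265])@u; V=(W[...,:2]-[.524,-.1265])@v
    m=(Z>.026)&(Z<.034)&(np.abs(U)<.2)&(np.abs(V)<.12)
    lo=[];hi=[]
    bins=np.arange(-.125,-.04,.006)
    for b in bins:
        q=V[m&(np.abs(U-b)<.003)]; lo.append(q.min());hi.append(q.max())
    print(f,"edges",np.median(lo),np.median(hi),"mid",(np.median(lo)+np.median(hi))/2,"slopes deg",np.degrees([np.polyfit(bins,lo,1)[0],np.polyfit(bins,hi,1)[0]]),"near U",np.median([U[m&(np.abs(V-b)<.004)].min() for b in np.arange(-.08,.08,.01)]))
    b=(np.abs(U+.085)<.03)&(np.abs(V-.025)<.03)&(Z>.08)&(Z<.1)
    print("bar U,V range",U[b].min(),U[b].max(),V[b].min(),V[b].max())
E
```

```text
w1 edges -0.09531336821181 0.09136827862487717 mid -0.0019725447934664103 slopes deg [0.09513471 0.08125548] near U -0.13410583012729343
bar U,V range -0.10288434999494421 -0.06747785186866138 0.02189026352857255 0.03790885704198826
scene edges -0.09367610733719207 0.09328523632971451 mid -0.0001954355037387806 slopes deg [ 1.06570784 -0.56849805] near U -0.13324863081283098
bar U,V range -0.10297166147506313 -0.06678030301710645 0.020940970477747057 0.04094596418443558
```

```bash
python3 -m inch '{"travel":[[0.002,-0.0005,0.03],[0.002,-0.0005,0.06],[0.002,-0.0005,0.09],[0.002,-0.0005,0.12],[0.002,-0.0005,0.14],[0.002,-0.0005,0.146],[0.002,-0.0005,0.146],[0.002,-0.0005,0.146]],"spin":[-0.005,-0.005,-0.005,-0.005,-0.005,-0.005,-0.005,-0.005]}'
python3 -m inch '{"travel":[[0,0,0],[0,0,0],[0,0,0],[0,0,0],[0,0,0],[0,0,0],[0,0,0],[0,0,0],[0,0,0],[0,0,0]],"spin":[0,0,0,0,0,0,0,0,0,0]}' 1 8
python3 -m inch '{"travel":[[0,0,0],[0,0,0],[0,0,0],[0,0,0],[0,0,0],[0,0,0],[0,0,0],[0,0,0]],"spin":[0,0,0,0,0,0,0,0]}'
```

```text
t: 3.15
tool_pos: [0.4395, -0.1328, 0.0906]
orientation: [-0.102, 3.139, -0.0]
force: [0.2, 0.8, -0.7]
opening: 0.0929
gripper_force: 0.0
t: 3.98
tool_pos: [0.4389, -0.1327, 0.0895]
orientation: [0.104, -3.14, 0.0]
force: [-0.6, 1.7, 1.2]
opening: 0.031
gripper_force: 1.0
t: 4.65
tool_pos: [0.439, -0.1327, 0.0896]
orientation: [0.104, -3.14, 0.0]
force: [-0.6, 0.7, 0.7]
opening: 0.0156
gripper_force: 8.0
```

Pinched. Now I'll open, rise and check the lever angle.

```bash
python3 -m inch '{"travel":[[0,0,0],[0,0,0],[0,0,0],[0,0,0],[0,0,0],[0,0,0]],"spin":[0,0,0,0,0,0]}' 0
python3 -m inch '{"travel":[[0,0,-0.03],[0,0,-0.06],[0,0,-0.09],[0,0,-0.12],[0,0,-0.146],[0,0,-0.146],[0,0,-0.146]],"spin":[0,0,0,0,0,0,0]}'
python3 - <<'E'
from h import *
a=np.radians(3.7); u=np.array([np.cos(a),np.sin(a)]); v=np.array([-u[1],u[0]])
crops=[]
for f in ["wrist","scene"]:
    im,d,i=grab(f); W=cloud(d,i); Z=W[...,2]; np.savez("/tmp/%s2.npz"%f,im=im,d=d,W=W); save("pics/%s2.png"%f,im)
    U=(W[...,:2]-[.524,-.1265])@u; V=(W[...,:2]-[.524,-.1265])@v
    m=(Z>.026)&(Z<.034)&(np.abs(U)<.2)&(np.abs(V)<.12)
    bins=np.arange(-.125,-.04,.006)
    lo,hi=[np.median([g(V[m&(np.abs(U-b)<.003)]) for b in bins]) for g in(np.min,np.max)]
    b=(np.abs(U+.085)<.03)&(np.abs(V)<.04)&(Z>.082)&(Z<.11)
    print(f,"mid",(lo+hi)/2,lo,hi,"bar",U[b].min(),U[b].max(),V[b].min(),V[b].max(),Z[b].max())
    for z0 in np.arange(.036,.1,.008):
        k=(np.abs(U+.085)<.03)&(np.abs(V)<.04)&(np.abs(Z-z0)<.004)
        if k.sum()>3: print("  z%.3f"%z0,np.round([V[k].min(),V[k].max(),U[k].min(),U[k].max()],4),k.sum())
im=cv2.imread("pics/wrist2.png");cv2.imwrite("pics/c2.png",cv2.resize(im[130:290,170:345],(0,0),fx=3.5,fy=3.5,interpolation=cv2.INTER_CUBIC))
E
```

```text
t: 5.15
tool_pos: [0.4391, -0.1326, 0.0896]
orientation: [-0.104, 3.14, -0.0]
force: [-0.4, -0.1, -0.2]
opening: 0.0513
gripper_force: 0.0
t: 5.73
tool_pos: [0.4402, -0.1331, 0.2377]
orientation: [-0.104, 3.136, -0.003]
force: [0.1, -0.4, -0.2]
opening: 0.0925
gripper_force: 0.0
wrist mid -0.001662686061515227 -0.09497447925464297 0.09164910713161252 bar -0.10293482237589172 -0.06740727074393432 -0.00872980090055703 0.00654042056387074 0.1016583549013359
  z0.036 [-0.04    0.0382 -0.1126 -0.0562] 139
  z0.044 [-0.0265  0.0229 -0.0987 -0.0721] 118
  z0.052 [-0.0219  0.0195 -0.0988 -0.0722] 192
  z0.060 [-0.0107  0.0048 -0.0981 -0.0943] 8
  z0.092 [-0.0087  0.0065 -0.1029 -0.0687] 85
scene mid 0.00022025762707974378 -0.09297797104284962 0.0934184862970091 bar -0.10340223534571853 -0.06739931490190373 -0.006871086066962349 0.009636005617317228 0.10182696038394556
  z0.036 [-0.0394  0.04   -0.1143 -0.0551] 77
  z0.044 [-0.0225  0.023  -0.0988 -0.0723] 38
  z0.052 [-0.0161  0.0197 -0.0994 -0.0722] 53
  z0.060 [-0.0092  0.0099 -0.0984 -0.0726] 25
  z0.068 [-0.0006  0.0037 -0.0896 -0.0826] 10
  z0.076 [-0.0004  0.004  -0.0885 -0.0816] 6
  z0.084 [-0.0003  0.0046 -0.1029 -0.0835] 7
  z0.092 [-0.0065  0.0094 -0.1034 -0.0674] 33
```

View pics/c2.png

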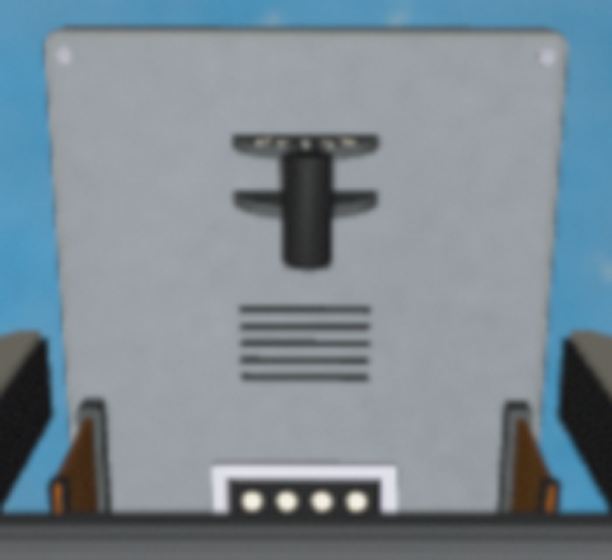

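The lever bar is upright, at crop (307,210), centred between the symmetric tick plates; the estimated residual is about 0.01 rad. Next, over to the mould.

```bash
python3 -m inch '{"travel":[[-0.008,0.04,0],[-0.016,0.08,0],[-0.024,0.12,0],[-0.032,0.16,0],[-0.04,0.2,0],[-0.047,0.24,0],[-0.055,0.28,0],[-0.063,0.32,0],[-0.07,0.36,0],[-0.078,0.4,0]],"spin":[0.1,0.2,0.3,0.4,0.5,0.6,0.7,0.8,0.9,0.97]}'
python3 - <<'E'
from h import *
s=robot.read_state();R=cv2.Rodrigues(s["orientation"])[0];print(R.round(3).tolist(),s["tool_pos"],(R.T@(np.array([.4965,.3115,.236])-s["tool_pos"])).round(4))
E
```

```text
t: 6.67
tool_pos: [0.4881, 0.2648, 0.2334]
orientation: [-1.378, -2.821, 0.004]
force: [0.4, 0.6, 0.5]
opening: 0.0931
gripper_force: 0.0
[[-0.614, 0.789, -0.003], [0.789, 0.614, -0.001], [0.001, -0.003, -1.0]] [0.4881091  0.264811   0.23344021] [ 0.0317  0.0353 -0.0026]
```

```bash
python3 -m inch '{"travel":[[0.0283,0.0287,0],[0.0283,0.0287,0],[0.0283,0.0287,0],[0.0283,0.0287,0]],"spin":[0,0,0,0]}'
python3 - <<'E'
from h import *
s=robot.read_state();R=cv2.Rodrigues(s["orientation"])[0]
im,d,i=grab("wrist"); W=cloud(d,i); np.savez("/tmp/w3.npz",im=im,d=d,W=W); save("pics/w3.png",im); Z=W[...,2]; I=im.astype(int)
pink=(I[...,0]-I[...,2]>40)&(I[...,0]-I[...,1]>30)
m=(np.hypot(W[...,0]-.4965,W[...,1]-.3115)<.055)&pink&(Z>.02)&(Z<.06)
zt=np.nanpercentile(Z[m],90)
print(zt,rect(W,m),rect(W,m&(Z>zt-.005)))
B=(np.hypot(W[...,0]-.4965,W[...,1]-.3115)<.09)&(Z<.02); print("board z",np.nanmedian(Z[B]))
print(np.degrees(np.arctan2(R[1,1],R[0,1])),s["tool_pos"],R.round(3).tolist())
E
```

```text
t: 7.0
tool_pos: [0.4935, 0.3025, 0.2336]
orientation: [-1.37, -2.825, 0.005]
force: [-0.2, -0.2, 0.1]
opening: 0.0928
gripper_force: 0.0
0.037258896263109444 (array([496.1, 313.2]), array([43. , 55.2]), 38.1, 1460) (array([496. , 313.3]), array([43. , 55.2]), 38.7, 1445)
board z 0.009239511616808332
38.274295494403354 [0.49346067 0.30245454 0.23363855] [[-0.619, 0.785, -0.003], [0.785, 0.619, -0.002], [0.0, -0.004, -1.0]]
```

View pics/w3.png

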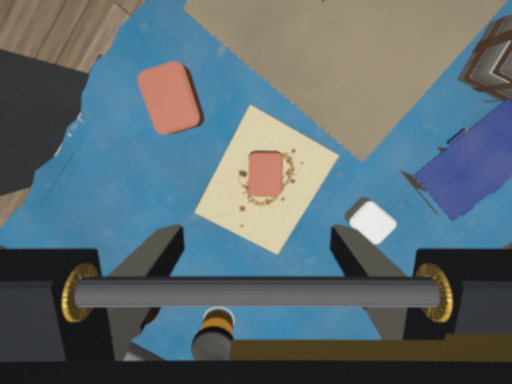

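The small mould is at (265,174), between the two larger or white look-alikes at (170,98) and (373,222). I'll let the arm settle and re-measure.

```bash
python3 -m inch '{"travel":[[0,0,0],[0,0,0],[0,0,0]],"spin":[0,0,0]}'
cat > mm.py <<'E'
from h import *
s=robot.read_state();R=cv2.Rodrigues(s["orientation"])[0]
im,d,i=grab("wrist"); W=cloud(d,i); np.savez("/tmp/w3.npz",im=im,d=d,W=W); Z=W[...,2]; I=im.astype(int)
pink=(I[...,0]-I[...,2]>40)&(I[...,0]-I[...,1]>30)
m=(np.hypot(W[...,0]-.4965,W[...,1]-.3115)<.055)&pink&(Z>.02)&(Z<.06)
r=rect(W,m&(Z>.032)); print(r)
print("tool y deg",np.degrees(np.arctan2(R[1,1],R[0,1])),s["tool_pos"],R.round(4).tolist())
print("delta tool",(R.T@(np.array([*r[0]/1000,.0225])-s["tool_pos"])).round(4))
E
python3 mm.py
```

```text
t: 7.3
tool_pos: [0.4946, 0.3019, 0.236]
orientation: [1.374, 2.825, 0.001]
force: [-0.2, 0.2, 0.0]
opening: 0.0931
gripper_force: 0.0
(array([496.2, 312.9]), array([42.7, 55.6]), 37.6, 1437)
tool y deg 38.12598031091493 [0.49462775 0.30193597 0.23597214] [[-0.6174, 0.7867, 0.0005], [0.7867, 0.6174, 0.0002], [-0.0002, 0.0005, -1.0]]
delta tool [0.0077 0.0079 0.2135]
```

```bash
python3 -m inch '{"travel":[[0.0077,0.0079,0.03],[0.0077,0.0079,0.06],[0.0077,0.0079,0.09],[0.0077,0.0079,0.12],[0.0077,0.0079,0.15],[0.0077,0.0079,0.175],[0.0077,0.0079,0.195],[0.0077,0.0079,0.207],[0.0077,0.0079,0.207],[0.0077,0.0079,0.207]],"spin":[0,0,0,0,0,0,0,0,0,0]}'
python3 -m inch '{"travel":[[0,0,0],[0,0,0],[0,0,0],[0,0,0],[0,0,0],[0,0,0],[0,0,0],[0,0,0],[0,0,0],[0,0,0]],"spin":[0,0,0,0,0,0,0,0,0,0]}' 0.8 12
```

```text
t: 8.18
tool_pos: [0.4962, 0.3138, 0.029]
orientation: [1.372, 2.826, 0.001]
force: [0.2, 0.4, -0.2]
opening: 0.0928
gripper_force: 0.0
t: 9.02
tool_pos: [0.4958, 0.3139, 0.0286]
orientation: [-1.372, -2.826, 0.0]
force: [0.3, 0.2, 0.5]
opening: 0.0434
gripper_force: 12.0
```

```bash
python3 -m inch '{"travel":[[0,0,-0.005],[0,0,-0.02],[0,0,-0.05],[0,0,-0.08],[0,0,-0.11],[0,0,-0.14],[0,0,-0.17],[0,0,-0.2],[0,0,-0.21],[0,0,-0.21]],"spin":[0,0,0,0,0,0,0,0,0,0]}' - 15
python3 - <<'E'
from h import *
s=robot.read_state();R=cv2.Rodrigues(s["orientation"])[0]
print(s["tool_pos"],s["opening"],s["gripper_force"])
print("delta tool",(R.T@(np.array([.589,-.124,s["tool_pos"][2]])-s["tool_pos"])).round(4),"yaw now",np.degrees(np.arctan2(R[1,1],R[0,1])))
E
```

```text
t: 9.85
tool_pos: [0.4975, 0.3148, 0.2427]
orientation: [1.37, 2.823, 0.008]
force: [-0.4, 0.5, -0.8]
opening: 0.0432
gripper_force: 15.0
[0.49745699 0.31482773 0.24269476] 0.04321953784695753 14.997857976704836
delta tool [-0.4014 -0.1996 -0.0008] yaw now 38.21767167973712
```

```bash
python3 -m inch '{"travel":[[-0.015,-0.0075,0],[-0.045,-0.0225,0],[-0.075,-0.0375,0],[-0.105,-0.0525,0],[-0.135,-0.0675,0],[-0.165,-0.082,0],[-0.195,-0.097,0],[-0.225,-0.112,0],[-0.255,-0.127,0],[-0.285,-0.142,0]],"spin":[0.06,0.12,0.18,0.24,0.3,0.36,0.42,0.48,0.54,0.6]}'
python3 -m inch '{"travel":[[0,0,0],[0,0,0],[0,0,0]],"spin":[0,0,0]}'
python3 - <<'E'
from h import *
s=robot.read_state();R=cv2.Rodrigues(s["orientation"])[0]
print(s["tool_pos"],s["opening"],s["gripper_force"])
print("delta tool",(R.T@(np.array([.589,-.124,.236])-s["tool_pos"])).round(4),"yaw now",np.degrees(np.arctan2(R[1,1],R[0,1])))
E
```

```text
t: 10.68
tool_pos: [0.5594, 0.0006, 0.2356]
orientation: [-2.147, -2.289, 0.004]
force: [0.3, 1.2, -0.9]
opening: 0.0433
gripper_force: 15.0
t: 10.93
tool_pos: [0.5596, 0.0024, 0.2365]
orientation: [-2.144, -2.293, 0.003]
force: [0.1, 0.6, -0.9]
opening: 0.0432
gripper_force: 15.0
[0.55956466 0.00243961 0.23647478] 0.04320526095675817 14.998040981590748
delta tool [-0.1281  0.0209  0.0003] yaw now 3.8400927865853034
```

```bash
python3 -m inch '{"travel":[[-0.015,0.0025,0],[-0.04,0.0065,0],[-0.065,0.0105,0],[-0.09,0.0145,0],[-0.115,0.0185,0],[-0.128,0.021,0],[-0.128,0.021,0],[-0.128,0.021,0],[-0.128,0.021,0],[-0.128,0.021,0]],"spin":[0,0,0,0,0,0,0,0,0,0]}'
python3 - <<'E'
from h import *
s=robot.read_state();R=cv2.Rodrigues(s["orientation"])[0]
print(s["tool_pos"],s["orientation"],s["opening"],np.degrees(np.arctan2(R[1,1],R[0,1])),R.round(4).tolist())
out=[]
for f in ["wrist","scene"]:
    im,d,i=grab(f); W=cloud(d,i); np.savez("/tmp/%s4.npz"%f,im=im,d=d,W=W); I=im.astype(int);Z=W[...,2]
    out.append(im)
    pink=(I[...,0]-I[...,2]>40)&(I[...,0]-I[...,1]>30)&(Z>.19)&(Z<.3)&(np.hypot(W[...,0]-.589,W[...,1]+.124)<.08)
    if pink.sum()>20: print(f,"mould",rect(W,pink),np.nanmin(Z[pink]),np.nanmax(Z[pink]))
    fr=(np.abs(W[...,0]-.589)<.04)&(np.abs(W[...,1]+.124)<.06)&(Z>.026)&(Z<.037)&(I.min(-1)>185)
    print(f,"frame",rect(W,fr))
save("pics/c4.png",np.hstack([cv2.resize(out[0],(400,300)),cv2.resize(out[1][30:210,190:390],(400,300))]))
E
```

```text
t: 11.77
tool_pos: [0.59, -0.1225, 0.2385]
orientation: [-2.143, -2.296, -0.0]
force: [-0.7, 1.6, -1.3]
opening: 0.0432
gripper_force: 15.0
[ 0.5899631  -0.12249865  0.2384989 ] [-2.14343807e+00 -2.29603865e+00 -3.37224827e-04] 0.04320987015779138 3.9373720712855818 [[-0.0687, 0.9976, -0.0003], [0.9976, 0.0687, 0.0005], [0.0006, -0.0002, -1.0]]
wrist mould (array([ 588.7, -115.8]), array([46.3, 39.9]), 4.4, 5298) 0.22761939440325937 0.2480740170858707
wrist frame (array([ 589.1, -117.5]), array([62.2, 61.9]), 3.5, 1000)
scene mould (array([ 594.2, -119.2]), array([43.8, 62.2]), 34.1, 274) 0.23476356247854735 0.2727069401111911
scene frame (array([ 589.5, -130.7]), array([55.5, 59.9]), 3.5, 9)
```

View pics/c4.png

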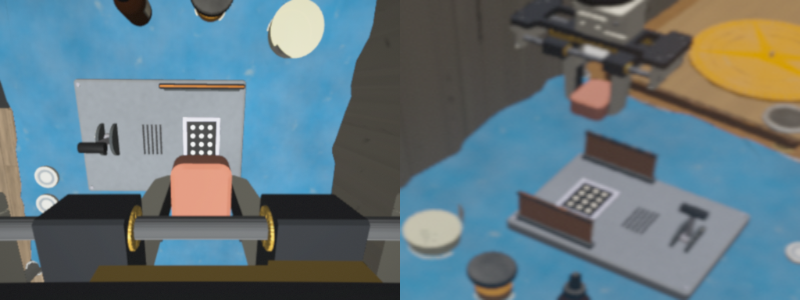

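The wrist half shows the mould held level at (202,190) with the window frame just beyond it at (202,140). The scene half shows it hanging over the window, with bottle, jar and cup undisturbed. I'll check the window centre in the earlier clean image and the settled state.

```bash
python3 -m inch '{"travel":[[0,0,0.03],[0,0,0.06],[0,0,0.085],[0,0,0.1],[0,0,0.108],[0,0,0.108],[0,0,0.108],[0,0,0.108]],"spin":[0.003,0.003,0.003,0.003,0.003,0.003,0.003,0.003]}'
cat > ck.py <<'E'
from h import *
a=np.radians(3.7); u=np.array([np.cos(a),np.sin(a)]); v=np.array([-u[1],u[0]])
s=robot.read_state();R=cv2.Rodrigues(s["orientation"])[0]
print("tcp rel UV",[(s["tool_pos"][:2]-[.589,-.124])@q for q in(u,v)],s["tool_pos"],"yaw",np.degrees(np.arctan2(R[1,1],R[0,1])),R[2].round(4),s["opening"])
def rep(f,W,I,zr=None):
    Z=W[...,2]; U=(W[...,:2]-[.589,-.124])@u; V=(W[...,:2]-[.589,-.124])@v
    fr=(np.abs(U)<.037)&(np.abs(V)<.05)&(Z>.026)&(Z<.04)&(I.min(-1)>150)&(np.ptp(I,axis=-1)<40)
    q=lambda x:np.round(np.percentile(x,[1,99])*1000,1)
    if fr.sum()>10: print(f,"frame U",q(U[fr]),"V",q(V[fr]),fr.sum())
    for sg in(1,-1):
        sh=(np.abs(U)<.07)&(np.abs(V-sg*.083)<.015)&(Z>.086)&(Z<.098)
        if sh.sum()>10: print(f," shield",sg,"U",q(U[sh]),"V",q(V[sh]),sh.sum())
    if zr:
        p=(I[...,0]-I[...,2]>40)&(I[...,0]-I[...,1]>30)&(Z>zr[0])&(Z<zr[1])&(np.abs(U)<.04)&(np.abs(V)<.05)
        p=cv2.erode(p.astype(np.uint8),np.ones((2,2)))>0
        if p.sum()>10:
            print(f," mould U",q(U[p]),"V",q(V[p]),"Z",q(Z[p]),p.sum())
z=s["tool_pos"][2]
for n in["scene","w1","scene2","wrist4"]:
    k=np.load("/tmp/%s.npz"%n); rep(n,k["W"],k["im"].astype(int))
for f in["scene","side","wrist"]:
    im,d,i=grab(f); W=cloud(d,i); rep(f,W,im.astype(int),(z-.025,z+.016)); save("pics/z%s_%.2f.png"%(f,s["t"]),im)
E
python3 ck.py
```

```text
t: 12.53
tool_pos: [0.5912, -0.1243, 0.1326]
orientation: [2.147, 2.29, 0.002]
force: [0.2, 0.1, 0.3]
opening: 0.0433
gripper_force: 15.0
tcp rel UV [np.float64(0.002159654288014925), np.float64(-0.00039239695100315376)] [ 0.59118048 -0.12425221  0.13257428] yaw 3.682891320607921 [-9.0e-04  2.6e-03 -1.0e+00] 0.04331680674281966
scene frame U [-30.8  34.6] V [-42.2  32. ] 204
scene  shield 1 U [-53.2  54.7] V [79.6 88. ] 119
scene  shield -1 U [-54.3  49.4] V [-87.4 -77.9] 106
w1 frame U [-36.6 -10.7] V [-49.2  48.9] 857
w1  shield 1 U [-55.4  44.3] V [78.9 85.7] 251
w1  shield -1 U [-55.7  54.6] V [-86.1 -79.2] 288
scene2 frame U [-31.   34.9] V [-44.2  30.7] 211
scene2  shield 1 U [-53.6  55.6] V [79.8 89. ] 122
scene2  shield -1 U [-55.   52.6] V [-88.  -76.9] 109
wrist4 frame U [-36.6  36.6] V [-24.2  49.2] 2201
wrist4  shield 1 U [-53.6  54.1] V [80.1 86.2] 765
scene frame U [-30.7  34.6] V [-42.3  30.7] 205
scene  shield 1 U [-53.9  55.8] V [79.6 88.5] 119
scene  shield -1 U [-55.3  53.7] V [-88.  -78.3] 63
scene  mould U [-20.3  17.5] V [-24.1  25.5] Z [132.3 142.9] 207
side frame U [-30.3  36.5] V [-36.1  45. ] 257
side  shield 1 U [20.5 38.1] V [79.4 87.4] 21
side  shield -1 U [-54.4  53.8] V [-85.3 -78.2] 188
side  mould U [-21.4  17.9] V [-30.5  12.7] Z [120.2 142.5] 350
wrist frame U [-36.6  36.5] V [-12.2  49.3] 3269
wrist  shield 1 U [-53.3  54.4] V [79.8 86.6] 2033
wrist  shield -1 U [-41.6  43.3] V [-85.6 -79. ] 997
wrist  mould U [-19.5  22.3] V [-12.7  25.7] Z [131.1 141.7] 5153
```

```bash
python3 -m inch '{"travel":[[0,0,0],[0,0,0],[0,0,0]],"spin":[0,0,0]}'; python3 ck.py | egrep -v '^(scene2|w1|wrist4)'
```

```text
t: 12.93
tool_pos: [0.5902, -0.1242, 0.131]
orientation: [2.149, 2.291, 0.0]
force: [0.0, 0.3, 0.1]
opening: 0.0429
gripper_force: 15.0
tcp rel UV [np.float64(0.0011787314498653443), np.float64(-0.0002923756763454137)] [ 0.59019514 -0.1242157   0.1309816 ] yaw 3.6641239144752173 [-2.e-04  5.e-04 -1.e+00] 0.04290525165731337
scene frame U [-30.8  34.6] V [-42.2  32. ] 204
scene  shield 1 U [-53.2  54.7] V [79.6 88. ] 119
scene  shield -1 U [-54.3  49.4] V [-87.4 -77.9] 106
scene frame U [-30.1  35.3] V [-43.2  31.4] 207
scene  shield 1 U [-53.2  56.3] V [79.1 88.5] 117
scene  shield -1 U [-54.7  52.6] V [-87.8 -78.1] 58
scene  mould U [-21.   16.7] V [-24.3  25.9] Z [130.4 141.4] 204
side frame U [-30.3  36.3] V [-35.4  44.7] 260
side  shield 1 U [21.7 36.1] V [81.1 86.4] 16
side  shield -1 U [-54.5  54. ] V [-85.5 -78.1] 187
side  mould U [-22.3  16.2] V [-30.   13.2] Z [118.2 140.6] 347
wrist frame U [-36.6  36.6] V [-10.8  49.9] 3335
wrist  shield 1 U [-53.6  54.4] V [80.  86.8] 1931
wrist  shield -1 U [-43.   41.8] V [-85.3 -78.9] 1013
wrist  mould U [-20.6  21.1] V [-12.2  26.1] Z [129.7 139.8] 5131
```

```bash
python3 -m inch '{"travel":[[0.0012,-0.0008,0.01],[0.0012,-0.0008,0.02],[0.0012,-0.0008,0.03],[0.0012,-0.0008,0.04],[0.0012,-0.0008,0.05],[0.0012,-0.0008,0.058],[0.0012,-0.0008,0.062],[0.0012,-0.0008,0.0645],[0.0012,-0.0008,0.0645],[0.0012,-0.0008,0.0645]],"spin":[0,0,0,0,0,0,0,0,0,0]}'
python3 -m inch '{"travel":[[0,0,0],[0,0,0],[0,0,0],[0,0,0],[0,0,0]],"spin":[0,0,0,0,0]}'; python3 ck.py | tail -n +8
python3 - <<'E'
import cv2,glob,numpy as np
f=sorted(glob.glob("pics/zside_*"),key=lambda p:float(p[:-4].split("_")[-1]))[-1]
a=cv2.imread(f)[180:310,190:380];b=cv2.imread(f.replace("zside","zwrist"))
cv2.imwrite("pics/fin.png",np.hstack([cv2.resize(a,(438,300),interpolation=cv2.INTER_CUBIC),cv2.resize(b[:300],(360,300))]))
E
```

```text
t: 13.92
tool_pos: [0.5894, -0.1231, 0.0664]
orientation: [2.149, 2.291, 0.0]
force: [0.2, 0.7, -0.3]
opening: 0.0431
gripper_force: 15.0
t: 14.33
tool_pos: [0.5893, -0.123, 0.0664]
orientation: [2.149, 2.291, 0.0]
force: [-0.2, -0.3, -0.6]
opening: 0.0432
gripper_force: 15.0
scene2 frame U [-31.   34.9] V [-44.2  30.7] 211
scene2  shield 1 U [-53.6  55.6] V [79.8 89. ] 122
scene2  shield -1 U [-55.   52.6] V [-88.  -76.9] 109
wrist4 frame U [-36.6  36.6] V [-24.2  49.2] 2201
wrist4  shield 1 U [-53.6  54.1] V [80.1 86.2] 765
scene frame U [-30.8  36.1] V [-38.5  32.9] 84
scene  shield 1 U [-53.1  55.2] V [79.3 88.3] 123
scene  mould U [-21.7  15.6] V [-19.4  27.4] Z [66.9 76.6] 193
side frame U [-30.4  30.7] V [-36.3  42.8] 145
side  shield -1 U [-54.5  53.9] V [-85.2 -78.1] 184
side  mould U [-22.6  16.3] V [-28.7  14.3] Z [52.5 76.2] 352
wrist frame U [-36.5  36.6] V [ 2.4 49.8] 4671
wrist  shield 1 U [-53.2  54.6] V [79.9 86.8] 4588
wrist  mould U [-21.4  20.3] V [-11.   27.2] Z [66.  75.3] 5112
```

View pics/fin.png

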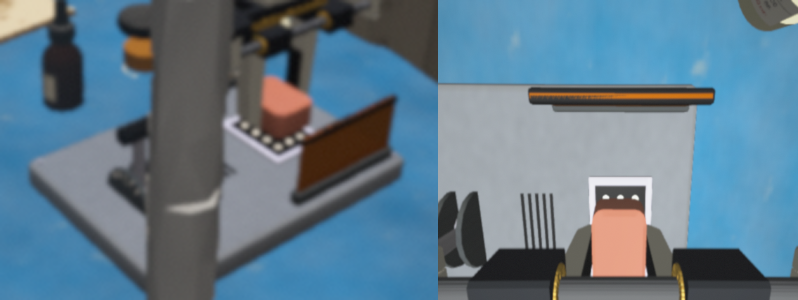

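The mould hangs level and square over the window, at (285,105) left and (620,240) right. The gap is about 15 mm, and the lever, shields and bystanders are undisturbed. Handing in.

```bash
python3 -c "
from plant import close_job
print(close_job())"
```

```text
the job is handed in; nothing more can be done
None
```

The job is handed in, with no verdict returned: the dimmer lever stands upright to within about 0.02 rad, and the small pink mould is held level and square about 15 mm above the lamp's window, centred to within about 1–2 mm.

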